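# Change the cutting fence over to the long stop

### The arm

A 6-joint arm with a two-finger parallel gripper is mounted at the origin on the work surface; the furniture and walls round the work are solid. World frame = base frame: x ahead of the robot, y to its left, z up, the work surface at z = 0. Lengths are in m, angles in degrees, forces in N, time in s.
With the tool pointing down it reaches from about 0.325 to 0.85 m from the base axis. Payload 15.5 kg.
Tool frame: the origin (TCP) lies at the very end of the fingers, on their centre line; the grasp point (between the pads) lies arm.grip_depth behind it (arm.grip_depth is the distance from the TCP to the grasp point, in m); z points along the fingers, y is the line along which they close (so a half turn about z gives the same grasp; the last joint's range is limited). The gripper opens to 91 mm and grips with 3 to 60 N. Pads are 32 mm wide; open, the fingers measure 118 mm over their backs; the gripper's body (76 mm by 178 mm) begins 60 mm behind the grasp point.
Start: joints at [-71.935, 28.281, 77.091, -0, 74.628, -5.472], TCP at [0.25, -0.573, 0.214] pointing down, gripper open.
Joint ranges: [-166.48, 166.48], [-47.26, 123.95], [12.59, 153.08], [-70.14, 250.14], [6.76, 159.57], [-176.63, 176.63]. Speed limits (degrees/s): [108.29, 108.29, 147.25, 172.46, 172.46, 172.46].

### API

Orientations are given as a 3x3 rotation matrix whose columns are the frame's x, y, z axes.
In Python, from rig import arm gives the robot as it stands. Calls block until the motion is done:
- arm.move_to(position, orientation): joint-space move of the TCP to a pose.
- arm.move_l(position, orientation=None, feed=0.15): straight line of the TCP; orientation=None keeps the orientation; feed is the mean speed in m/s.
- arm.move_joints(angles): joint-space move.
- arm.grip(opening): finger opening in m; the grip force is fixed at half the most; returns when the fingers have stopped.
- arm.sleep(seconds).
- arm.solve_ik(position, orientation): joint angles nearest the present ones, or None.
- arm.snapshot(name): name is "scene" or "top" or "wrist"; returns the picture (420x560x3 uint8, red, green, blue); there is no depth.
- arm.get_calibration(name): a dict with "intrinsics" (3x3 intrinsics, pixels), "k1" (the pictures are not rectified: a ray, as slopes to the right and down, at radius r is drawn at 1 + k1 r^2 times it, then the intrinsics apply), "cam_to_world" (4x4, takes a point from camera to world coordinates). Camera axes: x right, y down, z forward; pixel columns grow to the right and rows downward; lengths in m; the calibration is good to about 2 mm. A picture is of the moment at which its call begins: read the wrist's pose just before it. get_calibration takes no time and is no camera call; for the wrist camera it gives the pose at the moment of the call.
A pose or a line that the arm cannot do raises arm.Unreachable and nothing moves.
- arm.sign_off(): hands the job in; it is judged then, once.
Readings, each from a call of its own:
- arm.current_t(): time.
- arm.current_joint_positions(): joint angles.
- arm.current_dq(): joint speeds.
- arm.current_tau(): joint torques, N m.
- arm.current_ee_pos(): TCP position.
- arm.current_tool_rot(): TCP orientation.
- arm.current_force(): force on the tool from outside, world axes, zero at the start.
- arm.current_torque(): the same for the moment, N m.
- arm.current_width(): finger opening in m.
- arm.current_grasp_force(): force on a finger pad.
Only numpy, scipy, OpenCV 4.12 (cv2) and the standard library are available. Lean on these libraries where they do the work, as an engineer would, in place of code of your own. Each camera call takes 0.05 s, during which the arm holds its last target. There are 200 camera calls.

### The job

Change the cutting fence over from its short length to its long one by pushing with the fingertips only: swing the short stop, which hangs down in front of the fence beside the board's end, up and over until it lies right back, and tip the other, folded-back long stop over until it hangs fully down. Then slide the board along the fence until its end butts against the long stop, its long edge still flat along the fence. Do not grip, lift or ram the board, and leave the loose things round about where they lie.

Things in the scene. Friction and masses are not known exactly. Their poses are not given: they have to be found in the camera images.
- cutting_fence: Crosscut fence fixed on the table. Origin on the table under the fence's middle plane; y along the fence, z up. Plywood base 15 mm thick, x -70 to 13, y -210 to 180 mm. Upright fence on it, as long, x -13 to 13 mm, top at z 66 mm. The board lies on the base against the fence's -x face (the robot's side). Both stops sit on the fence, the long one 80 to 120 mm farther to +y. Saw kerf at y -50 mm
- short_stop_pivot (a point): Hinge axis of the short stop, fixed, over the fence's middle plane, 82 mm above the table; axes as the fence's, hinge along y. Its bracket is 34 mm long in y. The stop is a rigid bell crank; when down (joint 0) a leg 12 mm thick, 22 wide, runs from here to -x (towards the robot), with the toe plate hanging at its end, and a thumb tab stands straight up from here
- short_stop_toe (a point): Centre of the short stop's toe plate, moves with it: when down, 30 mm to -x of the hinge and 28 mm below it. Plate 30 mm (x) by 14 mm (y) by 68 mm (z); when down it hangs 2 mm in front of the fence, ends 5 mm above the base and blocks the board. Folded back, it juts out high over the base, 60 mm to -x of the hinge and 30 to 60 mm above it: pass clear of it
- short_stop_tab (a point): Centre of the rolled edge (10 mm thick, 26 mm long in y) of the short stop's thumb tab, 52 mm from the hinge; moves with it. Tab 6 mm thick, 22 mm wide. Tab and leg make a right-angled V, open above: a fingertip in it swings the stop up by moving to +x against the tab (in an arc round the hinge), and down by moving to -x against the leg
- short_stop (a joint): Angle of the short stop, rad: 0 fully down; 1.85 folded right back (leg 16 degrees past upright, toe high and towards the robot, tab to +x and a little downward). Starts at 0. Turns freely, 0.16 kg; balance point near 1.2 rad: below it the stop falls down to 0 by itself, above it back to 1.85
- long_stop_pivot (a point): Hinge axis of the long stop, of the same make and size as the short stop, farther to +y; fixed, 82 mm above the table, axes as the fence's. Once it is down, the toe face that stops the board is 7 mm from this point to -y
- long_stop_toe (a point): Centre of the long stop's toe plate, moves with it; size and place as on the short stop. While folded back it is high above the fence, about 90 to 130 mm above the table
- long_stop (a joint): Angle of the long stop, rad, as for the short stop: 0 fully down, 1.85 folded right back. Starts folded back, at 1.7 to 1.85, and settles at 1.85
- board: Plain pale wooden batten, loose, 44 mm wide (x), 190 mm long (y), 22 mm thick, about 0.13 kg, lying flat on the base with its long edge against the fence. Origin at the centre of its underside; y along its length, towards the stops; z up. The end face to push on is 95 mm from here to -y, its top 37 mm above the table. Slides with about 1 N
- board_end (a point): Middle of the board's end face that looks to +y, to the stops, half-way up (26 mm above the table); axes as the board's. It starts 5 to 20 mm short of the short stop's toe
- try_square: Bystander: try square with walnut stock, 100 x 174 x 16 mm, lying on the table on the robot's side of the fence; origin at the centre of its underside
- tape_measure: Bystander: tape measure, 65 x 73 x 35 mm, on the table on the robot's side of the fence; origin at the centre of its underside
- cherry_offcut: Bystander: planed cherry block, 52 x 72 x 41 mm, on the table left of the fence, at the robot's side; origin at the centre of its underside

How it is judged (in metres and radians):
On the way, in this order (a step that is already met when the one before it is completed fails the run):
1. the short stop is folded back and the long stop is down, with the board not yet against it (value of joint short_stop above 1.6 rad and value of joint long_stop below 0.08 rad), for 0.2 s.
2. the board's end butts against the long stop (y of board_end in the frame of long_stop_pivot above -0.0105 m), for 0.2 s.
At the end, for the whole second after the job is handed in: The short stop is folded back (joint over 1.6 rad), the long stop is down (joint under 0.08 rad), the board lies at rest on the base with its end no more than 3.5 mm from the long stop's toe, its middle no more than 4.5 mm off the fence and its length within 2 degrees of the fence's (all of step 1 and y of board_end in the frame of long_stop_pivot between -0.0105 and -0.004 m and x of board in the frame of cutting_fence above -0.0395 m and z of board in the frame of cutting_fence below 0.018 m and angle between the y axis of board and the y axis of cutting_fence, either way round below 0.035 rad and linear speed of board below 0.01 m/s); the robot touches nothing.
It fails at once if the board is lifted or tipped (z of board in the frame of cutting_fence above 0.025 m or angle between board's own z axis and vertical above 0.12 rad).
It fails at once if the board is gripped or rammed (fingers press on it with over 40 N) (contact force between the fingers and board above 40 N).
It fails at once if a bystander is disturbed (moved more than 20 mm) (distance of any of try_square, tape_measure, cherry_offcut from where it was at the start of the episode above 0.02 m).
It also fails if it takes over 58 s, if anything falls off the work surface, if the arm or the gripper's body presses on something with over 40 N, if the wrist force passes 120 N, or if a joint passes its speed limit or range.

## Working session

There is one attempt and no reset: what is moved stays moved. The work goes in short steps, each a Python script; the robot and the scene stay as the last script left them, time stands still between calls to the robot, and variables do not carry over. Pictures are saved under pics/ and viewed, at most 10 in all, crops included, and the job is handed in when it is done.

```bash
ls; mkdir -p pics
python3 - <<'E'
from rig import arm
import cv2,numpy as np
for n in("scene","top"):
    cv2.imwrite(f"pics/{n}0.png",cv2.resize(arm.snapshot(n)[:,:,::-1],(800,600),interpolation=cv2.INTER_CUBIC))
    c=arm.get_calibration(n);print(n,c)
print(arm.current_t(),arm.grip_depth,arm.current_tool_rot())
E
```

```text
pics
scene {'intrinsics': array([[487.89693104,   0.        , 284.6780754 ],
       [  0.        , 487.89693104, 209.7482731 ],
       [  0.        ,   0.        ,   1.        ]]), 'k1': -0.054941339315821514, 'cam_to_world': array([[ 0.48985063, -0.5769951 ,  0.65354649, -0.4738703 ],
       [-0.87179888, -0.32730956,  0.3644656 , -0.49507376],
       [ 0.00361715, -0.7482948 , -0.66335647,  0.9506707 ],
       [ 0.        ,  0.        ,  0.        ,  1.        ]])}
top {'intrinsics': array([[460.57527844,   0.        , 282.6034503 ],
       [  0.        , 460.57527844, 211.68026904],
       [  0.        ,   0.        ,   1.        ]]), 'k1': -0.15962175028209985, 'cam_to_world': array([[-0.02059207, -0.99792744,  0.06096548,  0.26968261],
       [-0.99977606,  0.02025602, -0.00612512, -0.02275394],
       [ 0.00487751, -0.06107796, -0.99812108,  1.34657607],
       [ 0.        ,  0.        ,  0.        ,  1.        ]])}
0.1 0.0188 [[ 9.16803041e-01  3.99339525e-01 -3.56514111e-04]
 [ 3.99339672e-01 -9.16802431e-01  1.06291037e-03]
 [ 9.76091168e-05 -1.11684968e-03 -9.99999372e-01]]
```

View pics/scene0.png

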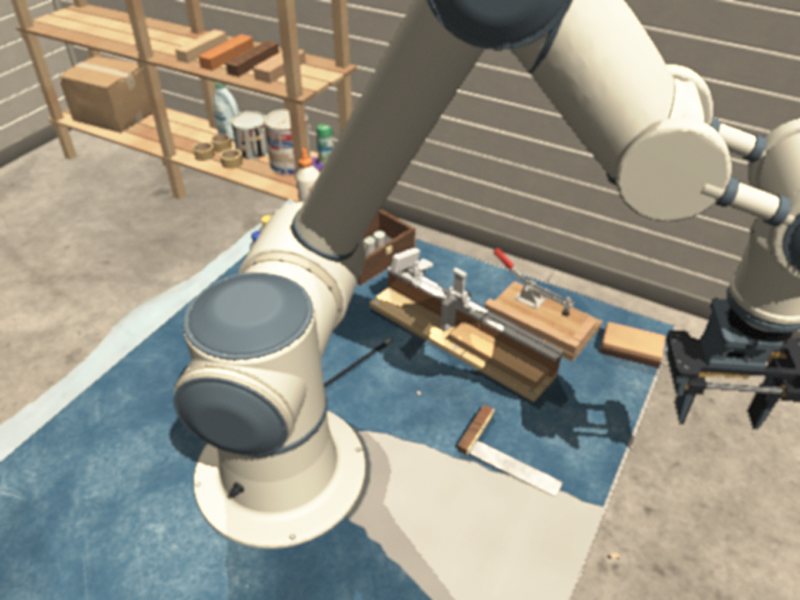

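View pics/top0.png

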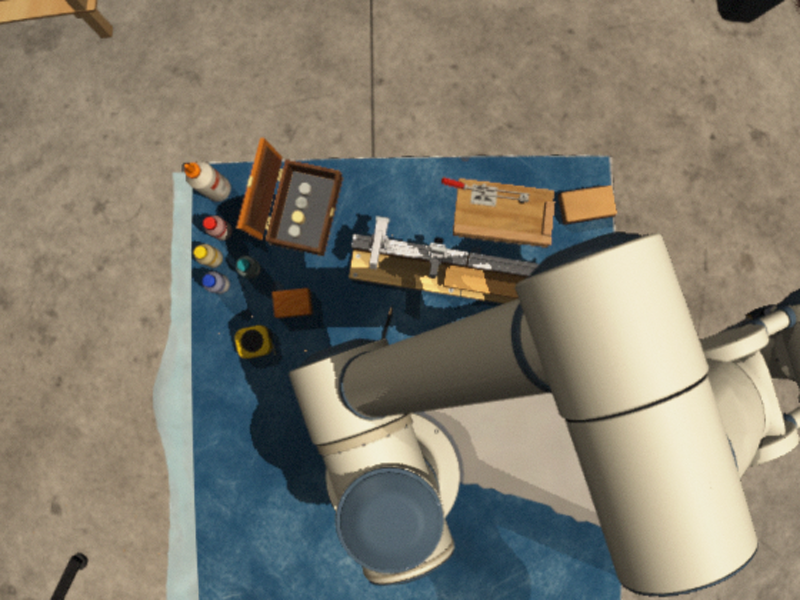

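The scene picture shows the fence at about (380-560, 250-390), with the long stop at (405,265) and the short one at (458,290). In the top picture the fence's left end is near (350,240), so about (0.48, 0.09) in the world. The arm hides the right end, so I'll move the wrist over it and look again.

Run:
```python
from rig import arm
import cv2,numpy as np
R=np.array([[1,0,0],[0,-1,0],[0,0,-1.]])
print(arm.current_t())
arm.grip(0.0)
p=arm.current_ee_pos();arm.move_l([p[0],p[1],0.40],feed=0.3)
arm.move_to([0.36,-0.10,0.42],R)
np.set_printoptions(precision=4,suppress=True)
c=arm.get_calibration("wrist");print(c)
cv2.imwrite("pics/w1.png",cv2.resize(arm.snapshot("wrist")[:,:,::-1],(800,600),interpolation=cv2.INTER_CUBIC))
cv2.imwrite("pics/t1.png",arm.snapshot("top")[:,:,::-1]);cv2.imwrite("pics/s1.png",arm.snapshot("scene")[:,:,::-1])
print(arm.current_t(),arm.current_ee_pos(),arm.current_width())
```

```text
0.1
{'intrinsics': array([[327.6912,   0.    , 280.1848],
       [  0.    , 327.6912, 209.0635],
       [  0.    ,   0.    ,   1.    ]]), 'k1': -0.014208579064446804, 'cam_to_world': array([[ 0.0002, -0.9568, -0.2909,  0.4423],
       [-1.    , -0.0001, -0.0002, -0.1006],
       [ 0.0002,  0.2909, -0.9568,  0.5903],
       [ 0.    ,  0.    ,  0.    ,  1.    ]])}
4.15 [ 0.3602 -0.1005  0.4199] 0.0003909491189275626
```

View pics/w1.png

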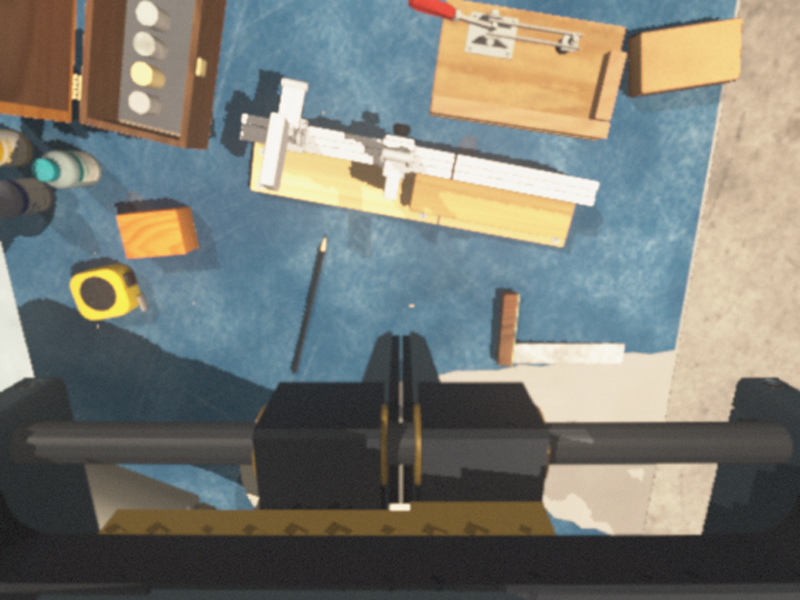

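The wrist picture shows the whole fence: base corners at about (250,187) and (565,243), the short stop at (397,160) and the long stop at (285,120). I'll enlarge it for accuracy.

Run:
```python
import cv2
a=cv2.imread("pics/w1.png")[70:255,230:610]
cv2.imwrite("pics/w1c.png",cv2.resize(a,None,fx=2.1,fy=2.1,interpolation=cv2.INTER_CUBIC))
```

```text
(no output)
```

View pics/w1c.png

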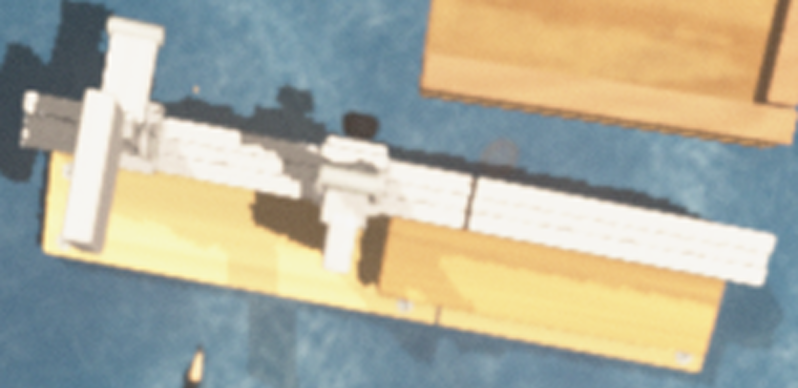

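```bash
cat > geo.py <<'E'
import numpy as np
from scipy.optimize import least_squares
K=np.array([[327.6912,0,280.1848],[0,327.6912,209.0635],[0,0,1]]);k1=-0.014208579
T=np.array([[.0002,-.9568,-.2909,.4423],[-1,-.0001,-.0002,-.1006],[.0002,.2909,-.9568,.5903],[0,0,0,1]])
def proj(p):
    q=(p-T[:3,3])@T[:3,:3];s=q[:2]/q[2];s=s*(1+k1*s@s);return K[:2,:2]@s+K[:2,2]
E
python3 - <<'E'
from geo import *
crop=lambda X,Y:np.array([((X+.5)/2.1+230)*.7-.5,((Y+.5)/2.1+70)*.7-.5])
# (crop px, fence-frame point or fn of ys, yl, be)
c,s=np.cos(1.85),np.sin(1.85)
F=[((25,92),lambda p:(13,180,66)),((22,146),lambda p:(-13,180,66)),((775,235),lambda p:(13,-210,66)),((765,286),lambda p:(-13,-210,66)),
((44,253),lambda p:(-70,180,15)),((703,368),lambda p:(-70,-210,10)),((437,308),lambda p:(-70,-50,15)),((470,202),lambda p:(0,-50,66)),
((359,150),lambda p:(3,p[3],137)),((353,178),lambda p:(0,p[3],88)),((337,271),lambda p:(-45,p[3],22)),
((136,28),lambda p:(52*s,p[4],82+52*c+5)),((143,135),lambda p:(0,p[4],88)),
((390,222),lambda p:(-15,p[5],37)),((380,290),lambda p:(-57,p[5],37))]
def res(p):
    C,S=np.cos(p[2]),np.sin(p[2]);R=np.array([[C,-S,0],[S,C,0],[0,0,1]])
    return np.concatenate([proj(R@(np.array(f(p))/1000)+[p[0],p[1],0])-crop(*x) for x,f in F])
p0=[.5,-.1,-.18,0,100,-20]
r=least_squares(res,p0,loss='soft_l1',x_scale=[.01,.01,.1,10,10,10])
np.set_printoptions(precision=4,suppress=True);print(r.x);print(res(r.x).reshape(-1,2).round(1).tolist())
E
```

```text
[  0.4419  -0.1097  -0.1772  11.604  125.5534 -12.1323]
[[0.4, -0.3], [-0.0, -0.4], [1.1, -0.7], [-0.5, -1.0], [-0.3, -0.5], [-1.4, 0.3], [0.0, 4.8], [0.6, -0.2], [-1.6, 7.2], [0.2, 0.4], [1.1, -3.3], [1.4, 0.8], [-7.1, 0.3], [0.7, -2.1], [-0.6, 0.9]]
```

```bash
cat > fit.py <<'E'
from geo import *
crop=lambda X,Y:np.array([((X+.5)/2.1+230)*.7-.5,((Y+.5)/2.1+70)*.7-.5])
c,s=np.cos(1.85),np.sin(1.85)
F=[((25,92),lambda p:(13,180,66)),((22,146),lambda p:(-13,180,66)),((775,235),lambda p:(13,-210,66)),((765,286),lambda p:(-13,-210,66)),
((44,253),lambda p:(-70,180,15)),((703,368),lambda p:(-70,-210,10)),((470,202),lambda p:(0,-50,66)),
((353,182),lambda p:(0,p[3],88)),((337,272),lambda p:(-45,p[3],88)),
((136,28),lambda p:(52*s,p[4],82+52*c+5)),((390,222),lambda p:(-13,p[5],37)),((380,290),lambda p:(-57,p[5],37))]
def rot(a):
    C,S=np.cos(a),np.sin(a);return np.array([[C,-S,0],[S,C,0],[0,0,1]])
def res(p): return np.concatenate([proj(rot(p[2])@(np.array(f(p))/1000)+[p[0],p[1],0])-crop(*x) for x,f in F])
P=least_squares(res,[.44,-.11,-.18,12,125,-12],loss='soft_l1',x_scale=[.01,.01,.1,10,10,10]).x
E
cat > h.py <<'E'
from fit import P,rot
import numpy as np
RF=rot(P[2]);YS,YL,YB=P[3:]
fx,fy=RF[:,0],RF[:,1]
R=np.column_stack([-fy,-fx,[0,0,-1.]])
W=lambda x,y,z:RF@(np.array([x,y,z])/1000)+[P[0],P[1],0]
E
python3 - <<'E'
from h import *;from fit import res
from rig import arm
import cv2
np.set_printoptions(precision=4,suppress=True);print(P,res(P).round(1))
arc=[(38*np.sin(t)-3*np.cos(t)-13.5,82+38*np.cos(t)+3*np.sin(t)) for t in (0.15,.45,.75,1.05,1.3,1.5)]
print(arm.solve_ik(W(-28,YS,180),R))
arm.move_to(W(-28,YS,200),R)
arm.move_l(W(-28,YS,120),feed=.15)
print(arm.current_force())
for x,z in arc:
    arm.move_l(W(x,YS,z),feed=.07);print(round(x),round(z),arm.current_force(),arm.current_t())
arm.move_l(W(arc[-1][0]+4,YS,200),feed=.2)
arm.move_l(W(-40,20,380),feed=.3)
print(arm.get_calibration("wrist")["cam_to_world"])
for n in("wrist","scene","top"): cv2.imwrite(f"pics/{n}2.png",cv2.resize(arm.snapshot(n)[:,:,::-1],(800,600),interpolation=cv2.INTER_CUBIC))
print(arm.current_t())
E
```

```text
[  0.4413  -0.1096  -0.1776  11.8329 127.8066 -12.0224] [ 0.4  0.  -0.   0.   1.  -0.2 -0.6 -0.6 -0.3 -0.2 -1.5  0.7  0.6  0.2
 -0.  -0.6  0.1  0.1 -0.1  0.9  0.8 -2.9 -0.8  1.2]
[-20.6481  15.0179 106.2629  -0.      58.7192 169.5276]
[0.001  0.0869 0.8839]
-11 120 [-0.2073  0.0099 -0.314 ] 6.8917
0 118 [-1.0369 -0.2826  0.186 ] 7.2083
10 112 [-0.2833 -0.3518  0.1682] 7.525
18 104 [-0.5922  0.1106 -0.3593] 7.8417
22 95 [ 0.1842 -0.3848  0.3813] 8.125
24 88 [-0.2032 -0.1052  0.9892] 8.3833
[[-0.9843  0.1695  0.0486  0.3907]
 [ 0.1763  0.9419  0.286  -0.1641]
 [ 0.0027  0.2901 -0.957   0.5488]
 [ 0.      0.      0.      1.    ]]
10.0333
```

View pics/wrist2.png

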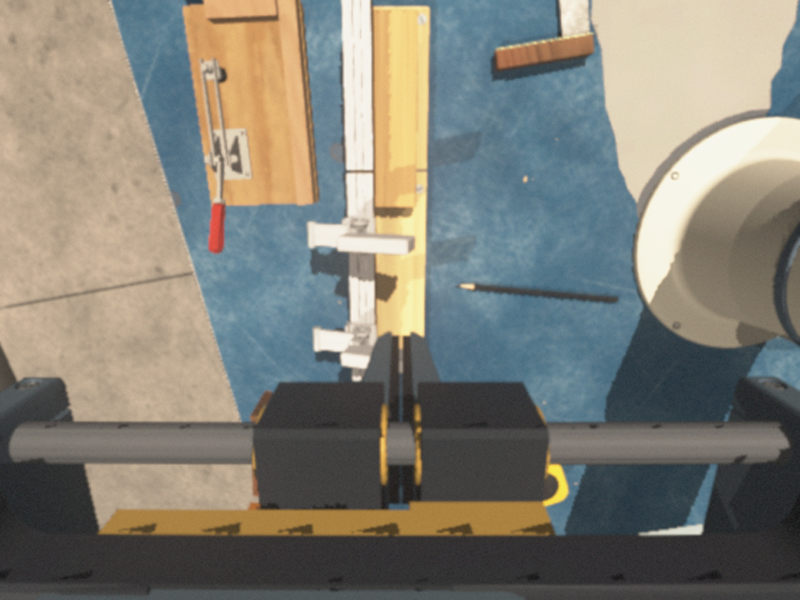

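The short stop is folded back: its toe is over the base at (375,242) and its tab is to +x at (318,236). The long stop's tab is at (323,340), still folded. Next I'll tip the long stop.

Run:
```python
from h import *
from rig import arm
import cv2
np.set_printoptions(precision=3,suppress=True)
arm.move_to(W(44,YL,230),R)
arm.move_l(W(44,YL,112),feed=.15)
f0=arm.current_force();print(f0)
for x,z in ((25,112),(10,112),(-5,110),(-20,110),(-32,110)):
    arm.move_l(W(x,YL,z),feed=.07);print(x,arm.current_force())
arm.sleep(.3)
arm.move_l(W(-32,YL,220),feed=.25)
arm.move_l(W(-50,-110,330),feed=.3)
print(arm.get_calibration("wrist")["cam_to_world"])
cv2.imwrite("pics/top3.png",arm.snapshot("top")[:,:,::-1])
cv2.imwrite("pics/scene3.png",arm.snapshot("scene")[:,:,::-1])
arm.move_to(W(-50,20,420),R)
im=arm.snapshot("wrist")[:,:,::-1]
arm.move_to(W(-35,-240,200),R)
s=arm.snapshot("scene")[:,:,::-1];t=arm.snapshot("top")[:,:,::-1]
a=cv2.resize(s[120:320,220:460],(480,400),interpolation=cv2.INTER_CUBIC);b=cv2.resize(im[0:300,130:370],(320,400),interpolation=cv2.INTER_CUBIC)
cv2.imwrite("pics/mix3.png",np.hstack([a,b]));cv2.imwrite("pics/t3.png",t)
print(arm.current_t())
```

```text
[0.431 0.04  0.232]
25 [0.627 0.099 0.449]
10 [0.9   0.273 0.238]
-5 [ 0.101 -0.212  1.606]
-20 [-0.574  1.049 -0.293]
-32 [0.454 0.172 0.569]Traceback (most recent call last):
  File "<stdin>", line 12, in <module>
rig.Unreachable: the arm cannot follow that straight line within its joint ranges
```

Run:
```python
from h import *
from rig import arm
import cv2
np.set_printoptions(precision=3,suppress=True)
print(arm.current_ee_pos(),arm.current_joint_positions())
arm.move_l(W(-32,YL,330),feed=.25)
R2=R@np.diag([-1,-1,1.])
im=arm.snapshot("wrist")[:,:,::-1]
arm.move_to(W(-40,-250,200),R)
print(arm.current_joint_positions())
s=arm.snapshot("scene")[:,:,::-1];t=arm.snapshot("top")[:,:,::-1]
a=cv2.resize(s[140:300,240:432],(480,400),interpolation=cv2.INTER_CUBIC);b=cv2.resize(im[0:300,130:370],(320,400),interpolation=cv2.INTER_CUBIC)
cv2.imwrite("pics/mix3.png",np.hstack([a,b]));cv2.imwrite("pics/t3.png",t)
print(arm.current_t())
```

```text
[0.432 0.022 0.22 ] [  -5.023   12.362  102.152   -0.001   65.441 -174.846]
[-51.101  19.163  95.518  -0.001  65.318 139.057]
24.3167
```

View pics/mix3.png

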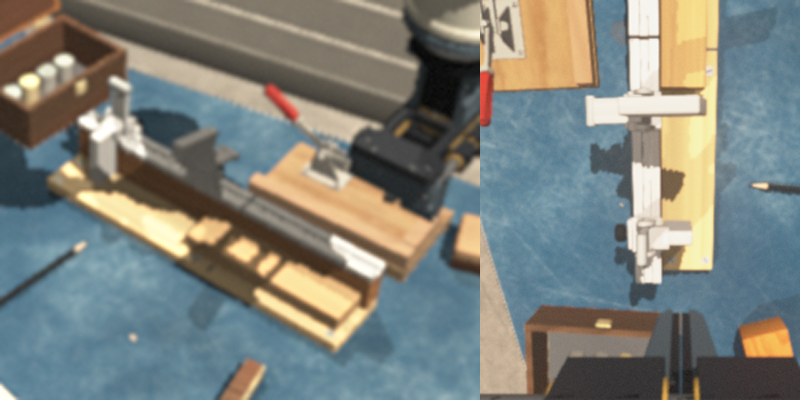

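The long stop now hangs down with its tab upright, and the short stop is folded back. Next I'll slide the board, pushing on the middle of its end face and stopping on force.

Run:
```python
from h import *
from rig import arm
import cv2
np.set_printoptions(precision=3,suppress=True)
arm.move_l(W(-36,-240,100),feed=.2);arm.move_l(W(-36,-240,27),feed=.1)
f0=arm.current_force()
F=lambda:(arm.current_force()-f0)@fy
yend=YL-7-190-16
arm.move_l(W(-36,-212,27),feed=.06);print(F())
arm.move_l(W(-36,-150,27),feed=.06);print(F())
arm.move_l(W(-36,yend-10,27),feed=.06);print(F(),arm.current_t())
y=yend-10
while y<yend+8:
    y+=1;arm.move_l(W(-36,y,27),feed=.02);arm.sleep(.05);f=F();print(round(y-yend,1),round(f,2))
    if f<-5:break
print(arm.current_t())
arm.sleep(.25)
arm.move_l(W(-36,y-25,27),feed=.08)
arm.move_l(W(-36,y-25,200),feed=.25)
arm.move_to(W(-45,-80,400),R)
print(arm.get_calibration("wrist")["cam_to_world"])
im=arm.snapshot("wrist")[:,:,::-1];cv2.imwrite("pics/w4full.png",im)
cv2.imwrite("pics/w4.png",cv2.resize(im[0:300,150:410],(693,600)[:2][::1],interpolation=cv2.INTER_CUBIC)[:600])
print(arm.current_t())
```

```text
0.7796618869762285
0.9323844302660257
0.05908590623103096 28.7167
-9.0 -0.66
-8.0 0.73
-7.0 -0.39
-6.0 0.23
-5.0 0.92
-4.0 1.1
-3.0 -0.2
-2.0 0.11
-1.0 0.7
0.0 -2.04
1.0 -11.9
32.0167
[[-0.984  0.169  0.049  0.368]
 [ 0.176  0.942  0.287 -0.262]
 [ 0.003  0.291 -0.957  0.569]
 [ 0.     0.     0.     1.   ]]
34.45
```

View pics/w4.png

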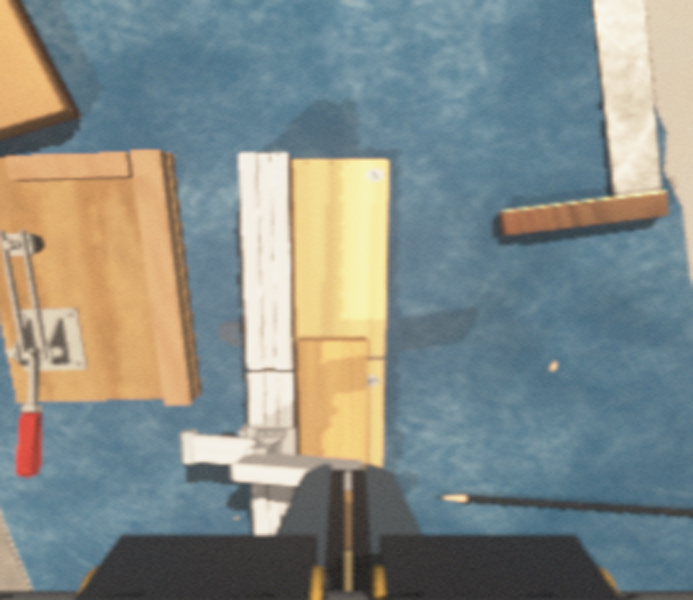

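The board's rear end is at (333,340) and its edge lies flush along the fence. The force rose to 12 N at the predicted butting position. I'll take one last look at the stop end.

Run:
```python
from h import *
from rig import arm
import cv2
R2=R@np.diag([-1,-1,1.])
arm.move_to(W(-60,75,300),R@np.array([[0,-1,0],[1,0,0],[0,0,1.]]))
c=arm.get_calibration("wrist");np.set_printoptions(precision=3,suppress=True);print(c["cam_to_world"])
im=arm.snapshot("wrist")[:,:,::-1]
arm.move_to(W(-100,-250,350),R)
s=arm.snapshot("scene")[:,:,::-1]
a=cv2.resize(s[150:270,250:394],(480,400),interpolation=cv2.INTER_CUBIC);b=cv2.resize(im[0:300],(560*400//420,300),interpolation=cv2.INTER_CUBIC)
cv2.imwrite("pics/s5.png",a);cv2.imwrite("pics/w5.png",cv2.resize(im,(800,600),interpolation=cv2.INTER_CUBIC))
print(arm.current_t())
```

```text
[[ 0.177  0.942  0.285  0.314]
 [ 0.984 -0.169 -0.051 -0.011]
 [-0.     0.29  -0.957  0.47 ]
 [ 0.     0.     0.     1.   ]]
41.7333
```

View pics/w5.png

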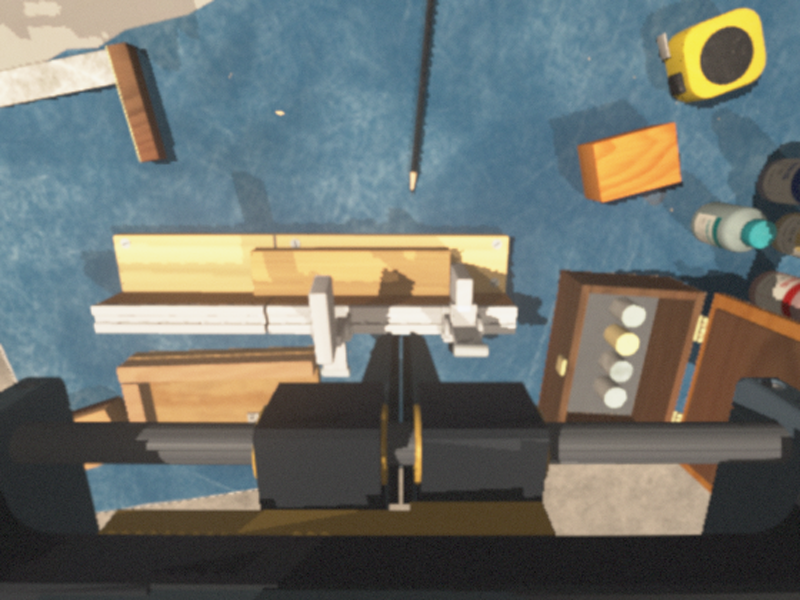

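View pics/s5.png

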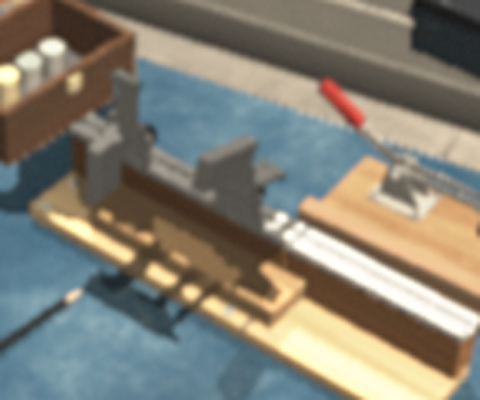

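The board end at (450,265) is against the long stop's toe at (455,275), and its edge is parallel to the fence. The long stop is down, the short stop is folded back, and the bystanders haven't moved.

```bash
python3 -c "
from rig import arm
print(arm.sign_off(),arm.current_t())"
```

```text
the job is handed in; nothing more can be done
the job is handed in; nothing more can be done
```

The job is handed in, though no verdict came back: in the last pictures the short stop is folded back, the long stop is down, and the board butts against it flat along the fence, with nothing else seen to move.

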